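# Lift the hot lid off the thread warmer with the lid lifter

### The arm

A 6-joint arm with a two-finger parallel gripper is mounted at the origin on a cart in front of the work surface, level with it; the furniture and walls round the work are solid. World frame = base frame: x ahead of the robot, y to its left, z up, the work surface at z = 0. Lengths are in mm, angles in rad, forces in N, time in s.
With the tool pointing down it reaches from about 275 to 1000 mm from the base axis. Payload 8.4 kg.
Tool frame: the origin (TCP) lies midway between the tips of the shut fingers; the grasp point (between the pads) lies 19 mm behind it; z points along the fingers, y is the line along which they close (so a half turn about z gives the same grasp; the last joint's range is limited). The gripper opens to 85 mm and grips with 20 to 120 N. Pads are 22 mm wide; open, the fingers measure 114 mm over their backs; the gripper's body (76 mm by 85 mm) begins 54 mm behind the grasp point. The pads swing forward as they close: fully open they stand 13 mm farther back than shut.
Start: joints at [1.191, 0.353, 1.633, -0, 1.155, -0.002], TCP at [230.547, 580.927, 231.281] pointing down, gripper open.
Joint ranges: [-2.63, 2.63], [-0.92, 2.1], [0.06, 2.66], [-1.3, 4.44], [0, 2.69], [-3.02, 3.02]. Speed limits (rad/s): [2.22, 2.22, 2.79, 3.14, 3.14, 3.14].

### API

Orientations are given as [roll, pitch, yaw] about the fixed x, y, z axes, in that order (R = Rz(yaw) Ry(pitch) Rx(roll)).
In Python, from rig import telemetry, optics, r gives the robot as it stands.
- The arm moves only by the tool play_rows, never from a script. Its arguments are lists of equal length, an entry for each row: "dp": the shift along the tool's x, y, z in units of 40 mm (1.0 is 40 mm), a list of three; "rot": the turn, a rotation vector about the tool's x, y, z in units of 6 degrees (1.0 is 6 degrees), a list of three. In form: {"dp": [[tx, ty, tz], ...], "rot": [[ax, ay, az], ...]}. A call has 1 to 5 rows; each row is the pose to reach, as a shift and turn from the pose commanded when the call began, along the tool's axes at that moment; what a row does not reach only later rows make up. A row lasts 1/12 s, in which the tool goes at most 41.7 mm and 7.16 degrees, less where a joint would pass 70% of its speed; a pose out of reach is approached as far as the arm can. A call with a gripper value outside its range is refused whole. "fingers" is the opening, from 0 (shut) to 1 (fully open), set as the call begins (left out, the last holds). The fingers move at their own pace and stop on an object; "grip_force" is the grip in N (left out, the last holds). Time passes only in rows, so rows that repeat a pose let the fingers close. It gives the time, the measured TCP pose, the force, the opening and the grip force at its end, in the units of the state.
- telemetry.sense(): the state, without advancing time (a new reading comes with each control period).
- optics.grab_frame(name): name is "side" or "top" or "wrist"; returns a dict with "color" (420x560x3 uint8, red, green, blue), "mtx" (3x3 intrinsics, pixels), "R" (3x3) and "t" (3): a world point X has camera coordinates R X + t; the wrist camera has in their place "mount" (4x4, takes a point from camera to tool coordinates, whose origin is the TCP and whose axes are the flange's). Camera axes: x right, y down, z forward; pixel columns grow to the right and rows downward; lengths in mm; the calibration is good to about 2 mm. A picture is of the moment at which its call begins: read the wrist's pose just before it. There is no depth.
- r.sign_off(): hands the job in; it is judged then, once.
The state is a dict: "clock": time; "qpos": joint angles; "qvel": joint speeds; "joint_efforts": joint torques, N m; "eef_pos": TCP position; "tcp_rot": TCP orientation; "contact_force": force on the tool from outside, world axes, zero at the start; "wrist_torque": the same for the moment, N m; "opening": opening from 0.0 (shut) to 1.0 (fully open); "grasp_force": force on a finger pad.
Only numpy, scipy, OpenCV 4.12 (cv2) and the standard library are available. Lean on these libraries where they do the work, as an engineer would, in place of code of your own. Each camera call takes 0.05 s, during which the arm holds its last target. There are 200 camera calls.

### The job

The lid of the thread warmer is hot, so take up the lid lifter, hook it under the lid's loop handle and lift the lid off, keeping it level. Set the lid down gently, flat and wholly on the cork heat mat, then unhook the lifter and stand it upright on the bare counter again, clear of the lid and the mat. Do not touch the lid or the warmer with the gripper or arm, and leave the mug, the tin and the chalk where they are.

Things in the scene. Friction and masses are not known exactly. Their poses are not given: they have to be found in the camera images.
- warmer: Thread warmer, fixed to the counter: a round grey heater base (160 mm across, 25 mm high, a small black dial on its front) carrying an open aluminium pot, 120 mm outside and 112 mm inside diameter, rim 85 mm above the counter. Origin: centre of its underside, on the counter; z up. Two thread spools stand inside and stay there.
- lid: Round aluminium lid, about 0.16 kg, loose on the pot. Origin: centre of its underside, 79 mm above the counter at the start; z up. Skirt 104 mm across (z 0 to 6 mm) sits inside the pot's rim with 4 mm play; flange 130 mm across (z 6 to 11 mm) lies on the rim. An upright loop handle stands on top (see loop). The lid's centre of mass is well below the loop's bar, so it hangs level from it.
- loop (a point): Loop handle of the lid: centre of its top bar, 49 mm above the lid's origin; axes as the lid's. The loop is an arch of 8 mm round steel in the lid's y-z plane, posts at y = +-30 mm, top bar along y. The opening is 52 mm wide and 34 mm high (z 11 to 45 mm above the lid's origin, upper corners rounded) and is passed through along the lid's x axis, from either side.
- lifter: Lid lifter, 0.14 kg, C-shaped from the side, 109 mm high, 30 mm wide, standing loose on its two tines. Origin: on the counter below the middle of the handle; z up, x the way the tines point. Tines: 8 mm steel bars at y = +-11 mm, from x = -48 to +14 mm at z 0 to 8 mm, then turned up to tips at x = 28 mm, z 18 mm. A thin column at x = -48 mm carries the handle above the tines.
- lifter_handle (a point): Middle of the lifter's wooden handle, 100 mm above the lifter's origin; axes as the lifter's. The handle is a bar along x from x = -38 to +40 mm, 16 mm wide (y), 18 mm high; about 80 mm of clear space lies under it.
- saddle (a point): Saddle of the lifter, where the lid's bar rests: on top of the tines, 8 mm above the lifter's origin and under the middle of the handle; axes as the lifter's. It is bounded by small bumps on the tines (x = -13 mm, 3 mm high) and by the upturned tips (from x = +14 mm).
- mat: Round cork heat mat, 190 mm in diameter, 6 mm thick, fixed on the counter. Origin: centre of its underside, at counter level.
- mug: Bystander: two-tone mug, 97 mm high, 82 mm across. Origin at its underside. Not to be disturbed.
- pin_tin: Bystander: flat round tin, 66 mm in diameter, 22 mm high. Origin: centre of its underside. Not to be disturbed.
- chalk: Bystander: white piece of tailor's chalk, 36 x 46 x 8 mm. Origin: centre of its underside. Not to be disturbed.

How it is judged:
By the outcome, as a careful person would: the job done as asked, in the order asked, and still so for the second after the job is handed in, with the robot touching nothing.
It also fails if it takes over 72 s, if anything falls off the work surface, if the arm or the gripper's body presses on something with over 40 N, if the wrist force passes 120 N, or if a joint passes its speed limit or range.

## Working session

There is one attempt and no reset: what is moved stays moved. The work goes in short steps, Python scripts to look and compute and a tool call to move; the robot and the scene stay as the last step left them, time stands still between calls to the robot, and variables do not carry over. Pictures are saved under pics/ and viewed, at most 12 in all, crops included, and the job is handed in when it is done.

Besides the shell and the picture viewer there is one more tool, called after "Emit:" in YAML: its name, and indented under it one key for each argument. play_rows: Moves the arm, as the interface text tells. Its arguments: {"type":"object","properties":{"dp":{"type":"array"},"rot":{"type":"array"},"fingers":{"type":"number"},"grip_force":{"type":"number"}},"required":["dp","rot"]}

```bash
mkdir -p pics; ls
python3 - <<'E'
from rig import telemetry, optics, r
import cv2, numpy as np, pickle
s=telemetry.sense(); print(s)
d={}
for n in ("side","top"):
    f=optics.grab_frame(n); d[n]=f
    cv2.imwrite(f"pics/{n}0.png",cv2.cvtColor(f["color"],cv2.COLOR_RGB2BGR))
    print(n,f["mtx"],f["R"],f["t"], -f["R"].T@f["t"])
pickle.dump(d,open("f0.pkl","wb"))
E
```

```text
pics
{'clock': 0.0, 'qpos': array([ 1.19060810e+00,  3.53657920e-01,  1.63415293e+00,  8.19713506e-06,
        1.15519017e+00, -2.38120908e-03]), 'qvel': array([-0.00010998,  0.00050045, -0.00056348,  0.00134658,  0.00154908,
        0.00045524]), 'joint_efforts': array([-1.61737629e-03, -6.05244255e+01, -3.42066872e+01, -2.41900416e-04,
        9.39807971e-03,  5.01442616e-05]), 'eef_pos': array([230.35873808, 580.47763377, 230.54753446]), 'tcp_rot': array([-3.14018431e+00, -1.08482473e-05,  2.76378232e+00]), 'contact_force': array([ 0.20634824, -0.22306371, -0.37381835]), 'wrist_torque': array([-0.00698321, -0.02154568, -0.00442461]), 'grasp_force': 0.0, 'opening': 1.000302776848643}
side [[479.0097346    0.         285.9233396 ]
 [  0.         479.0097346  213.31619395]
 [  0.           0.           1.        ]] [[ 9.99632931e-01 -2.70922249e-02 -1.24486698e-04]
 [-1.12717120e-02 -4.11709875e-01 -9.11245262e-01]
 [ 2.46364092e-02  9.10912175e-01 -4.11864125e-01]] [-606.80194487   80.50713894  984.04699367] [ 583.24327529 -879.67441772  478.57986386]
top [[531.29152753   0.         274.35523934]
 [  0.         531.29152753 197.47953791]
 [  0.           0.           1.        ]] [[ 2.26884605e-02 -9.99734510e-01  4.01787132e-03]
 [-9.89945845e-01 -2.30271945e-02 -1.39559924e-01]
 [ 1.39615392e-01 -8.11075201e-04 -9.90205476e-01]] [  -8.30315925  588.30198957 1139.04148674] [ 423.54777186    6.16983777 1210.02185929]
```

View pics/top0.png

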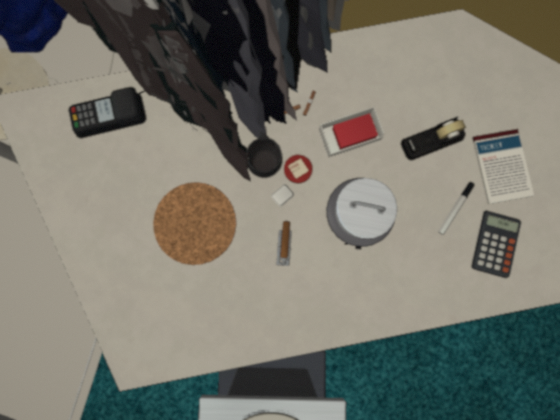

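View pics/side0.png

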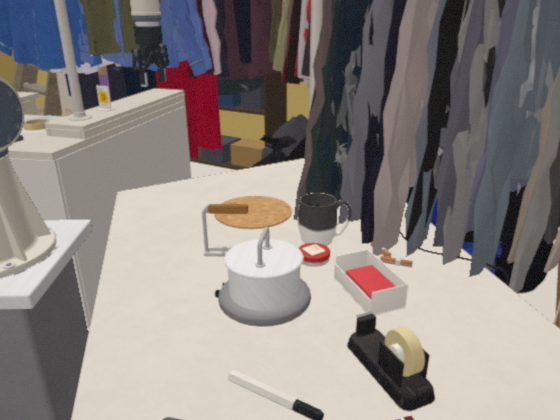

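The top view shows the mat at (195,222), the lifter with its handle from (288,222) to (284,258) and its column at the bottom end, and the warmer and lid at (365,208) with the loop bar from (352,205) to (384,208). The side view shows the lifter handle at (228,209), the loop top at (265,232) and the mat at (253,211).

```bash
cat > h.py <<'E'
import numpy as np, cv2
from scipy.spatial.transform import Rotation as Rn
def cam(f,s=None):
    """camera centre and world-from-camera rotation"""
    if "R" in f: return -f["R"].T@f["t"], f["R"].T
    T=np.eye(4); T[:3,:3]=Rn.from_euler("xyz",s["tcp_rot"]).as_matrix(); T[:3,3]=s["eef_pos"]
    W=T@f["mount"]; return W[:3,3],W[:3,:3]
def ray(f,uv,s=None):
    c,R=cam(f,s); d=R@np.linalg.solve(f["mtx"],[uv[0],uv[1],1.]); return c,d/np.linalg.norm(d)
def onz(f,uv,z,s=None):
    c,d=ray(f,uv,s); return c+d*(z-c[2])/d[2]
def proj(f,X,s=None):
    c,R=cam(f,s); p=f["mtx"]@(R.T@(np.asarray(X,float)-c)); return p[:2]/p[2]
def tri(rays):
    A=sum(np.eye(3)-np.outer(d,d) for c,d in rays); b=sum((np.eye(3)-np.outer(d,d))@c for c,d in rays)
    return np.linalg.solve(A,b)
def blobs(m,amin=15):
    n,l,st,ce=cv2.connectedComponentsWithStats(m.astype(np.uint8)); 
    return [(l==i,st[i],ce[i]) for i in range(1,n) if st[i][4]>=amin]
E
python3 - <<'E'
import pickle; from h import *
d=pickle.load(open("f0.pkl","rb")); t=d["top"]; sd=d["side"]
hsv=cv2.cvtColor(t["color"],cv2.COLOR_RGB2HSV)
m=((hsv[...,0]<20)&(hsv[...,1]>100)&(hsv[...,2]>60))
for l,st,ce in blobs(m,60): print("top brown",st,ce)
# mat
l=[b for b in blobs(m,1000) if abs(b[2][0]-195)<20][0][0]
c=cv2.findContours(l.astype(np.uint8),0,1)[0]; c=max(c,key=len)[:,0]
P=np.array([onz(t,p,6)[:2] for p in c]).astype(np.float32); print("mat",cv2.minEnclosingCircle(P),P.mean(0))
w=hsv[200:275,270:305]; m2=((w[...,0]<20)&(w[...,1]>110))
bb=blobs(m2,30)
for l,st,ce in bb:
    ys,xs=np.nonzero(l); Q=np.array([onz(t,(x+270,y+200),109)[:2] for x,y in zip(xs,ys)]).astype(np.float32)
    r_=cv2.minAreaRect(Q); print("handle",r_,Q.mean(0)); print(cv2.boxPoints(r_))
for u,z in (((352,205),124),((384,208),124),((282,195),8),((298,169),22),((264,157),97),((284,264),8)): print(u,onz(t,u,z))
h2=cv2.cvtColor(sd["color"],cv2.COLOR_RGB2HSV)[190:225,195:260]; m3=(h2[...,0]<15)&(h2[...,1]>100)&(h2[...,2]<150)
for l,st,ce in blobs(m3,30): print("side handle",st[:2]+[195,190],st,ce+[195,190])
for n,f,b in (("top",t,(260,180,410,280)),("side",sd,(190,190,340,320))):
    x0,y0,x1,y1=b; cv2.imwrite(f"pics/c_{n}.png",cv2.resize(cv2.cvtColor(f["color"][y0:y1,x0:x1],cv2.COLOR_RGB2BGR),None,fx=4,fy=4,interpolation=cv2.INTER_CUBIC))
E
```

```text
top brown [333 114  45  35 326] [355.70858896 129.73619632]
top brown [284 155  28  28 375] [297.43733333 168.77066667]
top brown [ 154  183   82   81 5168] [194.22794118 223.18285604]
top brown [281 222   8  35 214] [284.75233645 239.43925234]
mat ((531.4827880859375, 185.8124542236328), 92.72795867919922) [530.5404  185.81404]
handle ((492.6173400878906, -18.36565399169922), (12.246257781982422, 70.90387725830078), 87.00845336914062) [491.7966   -18.342901]
[[456.89417  -22.63025 ]
 [527.7014   -26.330626]
 [528.3405   -14.101057]
 [457.53326  -10.400682]]
(352, 205) [ 564.74291449 -155.09342513  124.        ]
(384, 208) [ 560.04226507 -221.05945144  124.        ]
(282, 195) [599.15893828 -12.15975764   8.        ]
(298, 169) [657.74410386 -47.11540402  22.        ]
(264, 157) [667.36146061  29.37996519  97.        ]
(284, 264) [442.73144851 -19.88749455   8.        ]
side handle [230 206] [35 16 18  8 68] [238.72058824 209.47058824]
```

View pics/c_top.png

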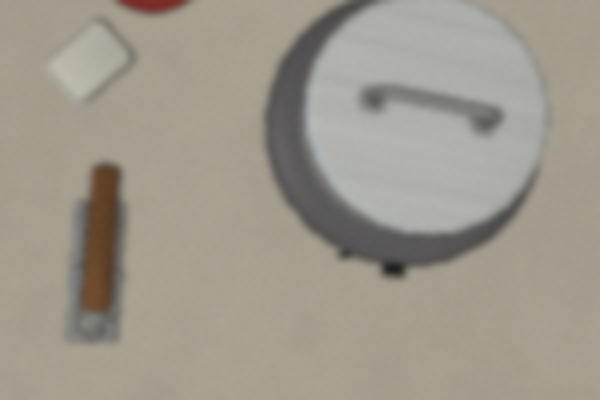

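View pics/c_side.png

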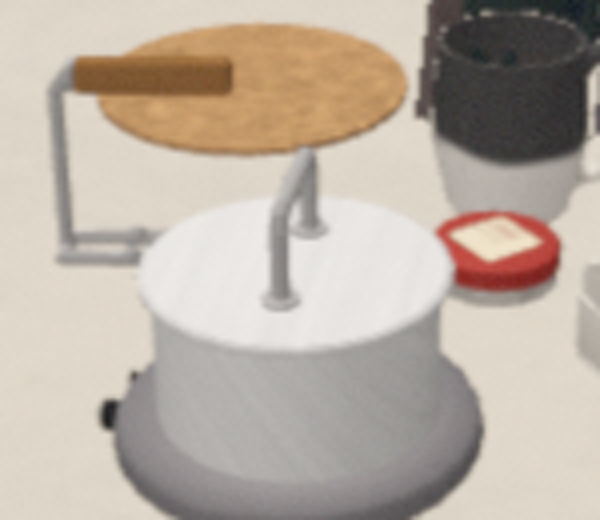

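The crops show the loop bar running from about (352.5,202.5) to (385,208) in the top view. The lifter's handle is vertical in that view, with its column at the robot end. The lid is seated on the pot. Next I'll move above the lifter and look from near.

```bash
cat >> h.py <<'E'
def plan(s,p,yaw=None):
    """dp, rot (interface units) from the present pose to TCP p, tool down at yaw"""
    R0=Rn.from_euler("xyz",s["tcp_rot"]); R1=R0 if yaw is None else Rn.from_euler("xyz",[np.pi,0,yaw])
    d=(R0.inv().apply(np.asarray(p)-s["eef_pos"]))/40; w=np.degrees((R0.inv()*R1).as_rotvec())/6
    print("dp",d.round(3),"rot",w.round(3),"rows",int(np.ceil(np.linalg.norm(d)*40/41.7)))
E
python3 - <<'E'
from h import *; from rig import telemetry,optics
s=telemetry.sense(); plan(s,[470,-18,260],3.09)
import pickle; d=pickle.load(open("f0.pkl","rb")); t=d["top"]
a=onz(t,(352.5,203),128); b=onz(t,(385,208.3),128); print(a,b,(a+b)/2, np.degrees(np.arctan2(-(a-b)[0],(a-b)[1])))
# lid disc centre, bright mask, flange top z=90
f=optics.grab_frame("wrist"); print(f["mount"],f["mtx"])
for p in ((562,-188,128),(492,-18,100),(492,-18,8)): print(proj(d["side"],p),proj(t,p))
E
```

```text
dp [-11.087 -11.699  -0.719] rot [-1.200e-02 -2.000e-03 -3.115e+00] rows 16
[ 568.38986684 -155.51781156  128.        ] [ 558.96675698 -222.27248262  128.        ] [ 563.67831191 -188.89514709  128.        ] -8.034802701054462
[[ 3.87906383e-04 -9.51235296e-01 -3.08465981e-01  7.93383745e+01]
 [ 9.99999269e-01  7.22333209e-04 -9.69969989e-04  9.56480257e-01]
 [ 1.14548491e-03 -3.08465379e-01  9.51234880e-01 -1.43994420e+02]
 [ 0.00000000e+00  0.00000000e+00  0.00000000e+00  1.00000000e+00]] [[362.34152034   0.         278.34355964]
 [  0.         362.34152034 208.40280988]
 [  0.           0.           1.        ]]
[261.20864698 234.93846777] [368.30656259 206.44933659]
[227.4841887  208.84943629] [284.54119441 239.50799443]
[229.75749729 250.14772979] [283.60412613 242.00233954]
```

Emit:
play_rows:
  dp:
    - [-11.1,-11.7,-0.7]
    - [-11.1,-11.7,-0.7]
    - [-11.1,-11.7,-0.7]
    - [-11.1,-11.7,-0.7]
    - [-11.1,-11.7,-0.7]
  rot:
    - [0,0,-3.1]
    - [0,0,-3.1]
    - [0,0,-3.1]
    - [0,0,-3.1]
    - [0,0,-3.1]

```text
clock: 0.57
eef_pos: [308.0, 385.8, 240.1]
tcp_rot: [-3.141, -0.0, 3.09]
contact_force: [1.2, 0.4, -0.6]
opening: 0.996
grasp_force: 0.0
```

Run:
```python
from h import *; from rig import telemetry,optics
s=telemetry.sense(); print(s["eef_pos"],s["tcp_rot"],s["clock"],s["contact_force"]); plan(s,[470,-18,260],3.09)
```

```text
[308.0382177  385.82612449 240.08889065] [-3.14114473e+00 -1.78974929e-04  3.08966858e+00] 0.5667 [ 1.22857121  0.38620398 -0.64162429]
dp [-4.567 -9.872 -0.494] rot [-0.004 -0.002 -0.003] rows 11
```

Emit:
play_rows:
  dp:
    - [-4.5,-9.8,-0.5]
    - [-4.5,-9.8,-0.5]
    - [-4.5,-9.8,-0.5]
    - [-4.5,-9.8,-0.5]
    - [-4.5,-9.8,-0.5]
  rot:
    - [0,0,0]
    - [0,0,0]
    - [0,0,0]
    - [0,0,0]
    - [0,0,0]

```text
clock: 0.98
eef_pos: [384.8, 192.3, 250.1]
tcp_rot: [3.141, 0.0, 3.089]
contact_force: [0.9, -0.3, 0.3]
opening: 0.997
grasp_force: 0.0
```

Emit:
play_rows:
  dp:
    - [-2.4,-5.1,-0.25]
    - [-2.4,-5.1,-0.25]
    - [-2.4,-5.1,-0.25]
    - [-2.4,-5.1,-0.25]
    - [-2.4,-5.1,-0.25]
  rot:
    - [0,0,0]
    - [0,0,0]
    - [0,0,0]
    - [0,0,0]
    - [0,0,0]

```text
clock: 1.4
eef_pos: [463.4, -0.6, 259.4]
tcp_rot: [3.141, 0.0, 3.088]
contact_force: [0.9, 1.1, 0.6]
opening: 1.001
grasp_force: 0.0
```

Run:
```python
from h import *; from rig import telemetry,optics; import pickle
s=telemetry.sense(); print(s["eef_pos"],s["tcp_rot"],s["clock"],s["contact_force"])
f=optics.grab_frame("wrist"); pickle.dump((s,f),open("w1.pkl","wb"))
cv2.imwrite("pics/w1.png",cv2.cvtColor(f["color"],cv2.COLOR_RGB2BGR))
print(proj(f,[492,-18,109],s))
```

```text
[463.35432686  -0.64191986 259.40814857] [3.14148730e+00 3.27501885e-04 3.08824389e+00] 1.4 [0.94892532 1.07103804 0.56532853]
[259.23543707 222.84540989]
```

View pics/w1.png

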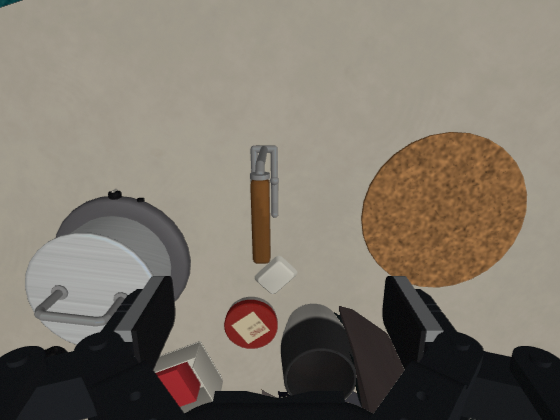

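The wrist view shows the lifter handle from (260,178) to (261,263) with its column at the upper end, towards the robot. The lid and loop are at lower left (bar about (40,315) to (105,321)) and the mat is at right (444,209).

Run:
```python
from h import *; import pickle
from rig import telemetry
s,f=pickle.load(open("w1.pkl","rb"))
hsv=cv2.cvtColor(f["color"],cv2.COLOR_RGB2HSV)
m=((hsv[...,0]<20)&(hsv[...,1]>110)&(hsv[...,2]>50))
for l,st,ce in blobs(m,300):
    c=max(cv2.findContours(l.astype(np.uint8),0,1)[0],key=len)[:,0]
    if 230<ce[0]<290 and ce[1]<270:
        Q=np.array([onz(f,p,109,s)[:2] for p in c]).astype(np.float32); R=cv2.minAreaRect(Q); print("handle",st,R); print(cv2.boxPoints(R))
    if ce[0]>380 and st[4]>8000:
        Q=np.array([onz(f,p,6,s)[:2] for p in c]).astype(np.float32); print("mat",cv2.minEnclosingCircle(Q),cv2.fitEllipse(Q))
for u in ((40,315),(106,322)): print("bar",onz(f,u,128,s))
plan(telemetry.sense(),[492,-18,160],3.09)
```

```text
mat ((530.7476196289062, 187.34507751464844), 94.88443756103516) ((530.2366333007812, 187.52760314941406), (185.92666625976562, 188.34169006347656), 144.33416748046875)
handle [ 251  180   19   83 1448] ((491.7479248046875, -17.035715103149414), (15.271780967712402, 75.50106811523438), 87.39226531982422)
[[453.6891    -22.94613  ]
 [529.11194   -26.381266 ]
 [529.80676   -11.125299 ]
 [454.3839     -7.6901646]]
bar [ 561.40683653 -216.04456248  128.        ]
bar [ 571.63403127 -159.2112702   128.        ]
dp [-0.648 -0.244  2.503] rot [-0.034  0.031 -0.033] rows 3
```

Emit:
play_rows:
  dp:
    - [-0.65,-0.44,0.5]
    - [-0.68,-0.44,1.5]
    - [-0.68,-0.44,2.5]
    - [-0.68,-0.44,3.3]
    - [-0.68,-0.44,3.3]
  rot:
    - [0,0,0]
    - [0,0,0]
    - [0,0,0]
    - [0,0,0]
    - [0,0,0]

```text
clock: 1.87
eef_pos: [485.0, -17.6, 121.8]
tcp_rot: [-3.141, -0.01, 3.088]
contact_force: [-1.3, -0.1, 0.0]
opening: 1.001
grasp_force: 0.0
```

Run:
```python
from h import *; from rig import telemetry,optics; import pickle
s=telemetry.sense(); plan(s,[492,-17,81.5],3.096); print(s["eef_pos"])
f=optics.grab_frame("wrist"); pickle.dump((s,f),open("w2.pkl","wb"))
hsv=cv2.cvtColor(f["color"],cv2.COLOR_RGB2HSV)
m=((hsv[...,0]<20)&(hsv[...,1]>110)&(hsv[...,2]>50))
for l,st,ce in blobs(m,300):
    c=max(cv2.findContours(l.astype(np.uint8),0,1)[0],key=len)[:,0]
    Q=np.array([onz(f,p,109,s)[:2] for p in c]).astype(np.float32); print(st,cv2.minAreaRect(Q))
```

```text
dp [-0.184  0.024  1.005] rot [-0.001 -0.096 -0.078] rows 1
[485.01451056 -17.55948392 121.76381692]
[  421   123   139   226 24695] ((486.438232421875, 83.6478500366211), (114.5746841430664, 64.43499755859375), 9.955812454223633)
[ 261  202   34  143 4425] ((491.86016845703125, -17.24106788635254), (15.368033409118652, 76.45162200927734), 87.48307037353516)
[ 221  367   74   31 1449] ((552.8778076171875, -30.552560806274414), (39.63200759887695, 18.503698348999023), 77.95430755615234)
```

Emit:
play_rows:
  dp:
    - [0,0,0]
    - [0,0,0]
  rot:
    - [0,0,0]
    - [0,0,0]

```text
clock: 2.08
eef_pos: [490.9, -17.4, 129.3]
tcp_rot: [3.142, 0.003, 3.089]
contact_force: [0.7, -0.5, 1.3]
opening: 1.005
grasp_force: 0.0
```

Run:
```python
from h import *; from rig import telemetry,optics; import pickle
s=telemetry.sense(); plan(s,[492,-17.2,81.5],3.096); print(s["eef_pos"])
```

```text
dp [-0.023  0.007  1.195] rot [ 0.     0.029 -0.07 ] rows 2
[490.92075991 -17.42917146 129.2798946 ]
```

Emit:
play_rows:
  dp:
    - [-0.02,0,0.4]
    - [-0.02,0,0.8]
    - [-0.02,0,1.1]
    - [-0.02,0,1.2]
    - [-0.02,0,1.2]
  rot:
    - [0,0,-0.07]
    - [0,0,-0.07]
    - [0,0,-0.07]
    - [0,0,-0.07]
    - [0,0,-0.07]

```text
clock: 2.5
eef_pos: [490.9, -17.5, 80.1]
tcp_rot: [3.142, 0.001, 3.096]
contact_force: [0.1, 0.8, 0.6]
opening: 1.003
grasp_force: 0.0
```

Emit:
play_rows:
  dp:
    - [0,0,0]
    - [0,0,0]
    - [0,0,0]
    - [0,0,0]
    - [0,0,0]
  rot:
    - [0,0,0]
    - [0,0,0]
    - [0,0,0]
    - [0,0,0]
    - [0,0,0]
  fingers: 0.1
  grip_force: 60

```text
clock: 2.92
eef_pos: [490.4, -17.6, 79.6]
tcp_rot: [3.142, 0.001, 3.096]
contact_force: [0.1, -0.2, -0.7]
opening: 0.299
grasp_force: 0.0
```

Emit:
play_rows:
  dp:
    - [0,0,0]
    - [0,0,0]
    - [0,0,0]
    - [0,0,0]
    - [0,0,0]
  rot:
    - [0,0,0]
    - [0,0,0]
    - [0,0,0]
    - [0,0,0]
    - [0,0,0]
  fingers: 0.05

```text
clock: 3.33
eef_pos: [490.5, -17.7, 79.6]
tcp_rot: [-3.141, 0.001, 3.096]
contact_force: [-0.8, -0.2, 6.0]
opening: 0.175
grasp_force: 58.7
```

Emit:
play_rows:
  dp:
    - [0,0,-0.2]
    - [0,0,-0.7]
    - [0,0,-1.4]
    - [0,0,-2.1]
    - [0,0,-2.6]
  rot:
    - [0,0,0]
    - [0,0,0]
    - [0,0,0]
    - [0,0,0]
    - [0,0,0]

```text
clock: 3.75
eef_pos: [490.4, -17.5, 185.5]
tcp_rot: [3.142, 0.001, 3.096]
contact_force: [1.0, 0.3, -1.2]
opening: 0.169
grasp_force: 58.7
```

Run:
```python
from h import *; from rig import telemetry
s=telemetry.sense(); plan(s,[460,-172,185],np.pi-np.radians(9)); print(s["eef_pos"],s["contact_force"],s["opening"])
```

```text
dp [ 0.583 -3.893  0.012] rot [1.000e-03 1.000e-02 1.062e+00] rows 4
[490.42514716 -17.52830514 185.53256057] [ 1.02799017  0.2929142  -1.2280724 ] 0.16915818615316958
```

Emit:
play_rows:
  dp:
    - [0.1,-0.6,0]
    - [0.3,-1.6,0]
    - [0.45,-2.6,0]
    - [0.55,-3.5,0]
    - [0.58,-3.9,0]
  rot:
    - [0,0,0.2]
    - [0,0,0.5]
    - [0,0,0.8]
    - [0,0,1.06]
    - [0,0,1.06]

```text
clock: 4.17
eef_pos: [458.8, -175.5, 183.7]
tcp_rot: [-3.141, 0.0, 2.982]
contact_force: [0.4, -0.1, -1.8]
opening: 0.176
grasp_force: 58.9
```

Emit:
play_rows:
  dp:
    - [0,0,0]
    - [0,0,0]
    - [0,0,0]
  rot:
    - [0,0,0]
    - [0,0,0]
    - [0,0,0]

```text
clock: 4.42
eef_pos: [459.7, -171.7, 183.2]
tcp_rot: [3.141, -0.0, 2.984]
contact_force: [-0.1, 0.6, -1.2]
opening: 0.179
grasp_force: 58.9
```

Run:
```python
from h import *; from rig import telemetry,optics; import pickle
s=telemetry.sense(); print(s["eef_pos"],s["tcp_rot"])
f=optics.grab_frame("wrist"); t=optics.grab_frame("top"); sd=optics.grab_frame("side"); pickle.dump((s,f,t,sd),open("w3.pkl","wb"))
bgr=lambda a:cv2.cvtColor(a,cv2.COLOR_RGB2BGR)
a=bgr(f["color"]); b=cv2.resize(bgr(sd["color"])[170:320,170:345],None,fx=3,fy=3,interpolation=cv2.INTER_CUBIC)
cv2.imwrite("pics/w3.png",a); cv2.imwrite("pics/s3.png",b)
```

```text
[ 459.6787268  -171.68651302  183.20371483] [ 3.14109818e+00 -4.44798350e-04  2.98448934e+00]
```

View pics/w3.png

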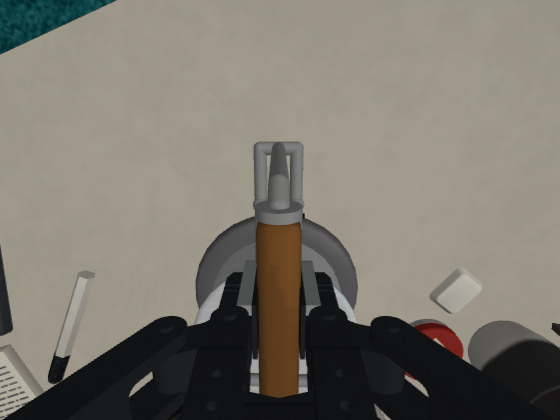

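The wrist view shows the lifter held straight, with its handle along column 279. The warmer is centred ahead of it at about column 277, and the loop runs across at row 380, so the approach is aligned.

Run:
```python
from h import *; import pickle
from rig import telemetry
s,f,t,sd=pickle.load(open("w3.pkl","rb"))
for u in ((258.7,243.7),(266.3,229)): print("side",onz(sd,u,128))
# lid disc in the first top frame: bright blob, flange top z=90
d=pickle.load(open("f0.pkl","rb"))["top"]; g=cv2.cvtColor(d["color"],cv2.COLOR_RGB2HSV)
m=np.zeros(g.shape[:2],bool); m[165:255,320:405]=True; m&=(g[...,1]<18)&(g[...,2]>150)
for l,st,ce in blobs(m,500):
    c=cv2.convexHull(max(cv2.findContours(l.astype(np.uint8),0,1)[0],key=len))[:,0]
    Q=np.array([onz(d,p,90)[:2] for p in c]).astype(np.float32); print("lid",st,cv2.fitEllipse(Q))
L=np.array([564.5,-188]); a=np.radians(-9); S=telemetry.sense()
plan(S,[*L+[0,0],177.6],np.pi+a)
```

```text
side [ 558.69208822 -218.0609655   128.        ]
side [ 570.00087295 -166.488736    128.        ]
lid [ 337  178   60   60 2600] ((564.475830078125, -190.4545135498047), (125.58392333984375, 128.41329956054688), 35.030086517333984)
dp [-2.648 -0.009  0.138] rot [ 0.002 -0.003  0.016] rows 3
```

Emit:
play_rows:
  dp:
    - [-0.2,0,0.14]
    - [-0.6,-0.01,0.14]
    - [-1.0,-0.02,0.14]
    - [-1.3,-0.02,0.14]
    - [-1.5,-0.02,0.14]
  rot:
    - [0,0,0]
    - [0,0,0]
    - [0,0,0]
    - [0,0,0]
    - [0,0,0]

```text
clock: 4.98
eef_pos: [520.7, -182.2, 177.3]
tcp_rot: [3.142, 0.0, 2.986]
contact_force: [-0.4, -0.2, -0.7]
opening: 0.174
grasp_force: 58.9
```

Emit:
play_rows:
  dp:
    - [-0.2,0,0]
    - [-0.45,0,0]
    - [-0.7,0,0]
    - [-0.95,0,0]
    - [-1.15,0,0]
  rot:
    - [0,0,0]
    - [0,0,0]
    - [0,0,0]
    - [0,0,0]
    - [0,0,0]

```text
clock: 5.4
eef_pos: [565.6, -189.9, 177.6]
tcp_rot: [-3.142, 0.0, 2.985]
contact_force: [-0.6, -0.1, -1.2]
opening: 0.179
grasp_force: 58.9
```

Run:
```python
from h import *; from rig import telemetry,optics; import pickle
s=telemetry.sense(); print(s["eef_pos"],s["contact_force"])
sd=optics.grab_frame("side")
b=cv2.resize(cv2.cvtColor(sd["color"],cv2.COLOR_RGB2BGR)[130:320,170:345],None,fx=3,fy=3,interpolation=cv2.INTER_CUBIC)
cv2.imwrite("pics/s4.png",b)
```

```text
[ 565.58621395 -189.89293962  177.63868762] [-0.62849781 -0.09132684 -1.16069688]
```

View pics/s4.png

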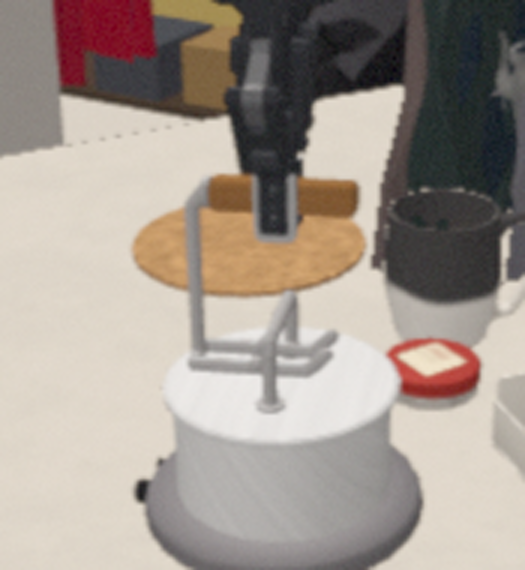

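The side view shows both tines through the loop, level, with the bar near the saddle (bar at column ~280, tip bend at 310, column at 195). I'll lift slowly.

Emit:
play_rows:
  dp:
    - [0.03,0,-0.1]
    - [0.05,0,-0.2]
    - [0.05,0,-0.3]
    - [0.05,0,-0.38]
    - [0.05,0,-0.45]
  rot:
    - [0,0,0]
    - [0,0,0]
    - [0,0,0]
    - [0,0,0]
    - [0,0,0]

```text
clock: 5.87
eef_pos: [562.3, -189.4, 196.4]
tcp_rot: [-3.141, 0.001, 2.985]
contact_force: [0.7, -0.4, -3.5]
opening: 0.179
grasp_force: 58.6
```

Emit:
play_rows:
  dp:
    - [0,0,-0.03]
    - [0,0,-0.08]
    - [0,0,-0.14]
    - [0,0,-0.2]
    - [0,0,-0.26]
  rot:
    - [0,0,0]
    - [0,0,0]
    - [0,0,0]
    - [0,0,0]
    - [0,0,0]

```text
clock: 6.28
eef_pos: [562.4, -189.3, 206.1]
tcp_rot: [3.142, -0.0, 2.985]
contact_force: [0.0, -0.5, -3.7]
opening: 0.18
grasp_force: 58.7
```

Emit:
play_rows:
  dp:
    - [0,0,-0.1]
    - [0,0,-0.25]
    - [0,0,-0.45]
    - [0,0,-0.65]
    - [0,0,-0.8]
  rot:
    - [0,0,0]
    - [0,0,0]
    - [0,0,0]
    - [0,0,0]
    - [0,0,0]

```text
clock: 6.7
eef_pos: [562.9, -189.5, 239.4]
tcp_rot: [-3.141, 0.001, 2.985]
contact_force: [-0.2, 0.1, -2.9]
opening: 0.173
grasp_force: 58.7
```

Run:
```python
from h import *; from rig import telemetry,optics; import pickle
s=telemetry.sense(); print(s["eef_pos"],s["contact_force"])
sd=optics.grab_frame("side")
b=cv2.resize(cv2.cvtColor(sd["color"],cv2.COLOR_RGB2BGR)[100:320,170:345],None,fx=2.6,fy=2.6,interpolation=cv2.INTER_CUBIC)
cv2.imwrite("pics/s5.png",b)
```

```text
[ 562.87147628 -189.49973767  239.44695198] [-0.17631456  0.08458627 -2.88725278]
```

View pics/s5.png

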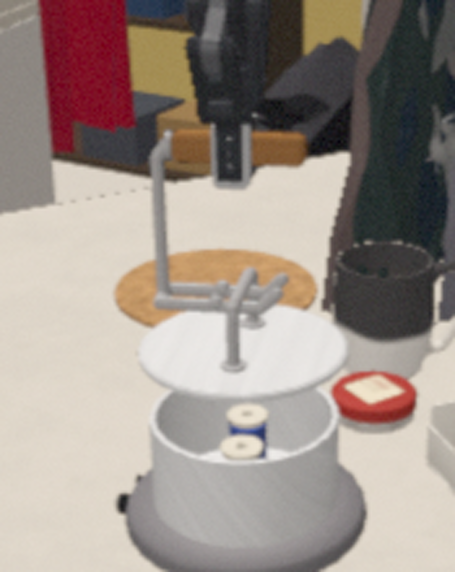

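The side view shows the lid hanging level from the tines, clear of the pot, with both spools left inside. I'll carry it to the mat with gentle ramps.

Run:
```python
from h import *; from rig import telemetry
s=telemetry.sense(); print(s["eef_pos"]); plan(s,[529,186.7,s["eef_pos"][2]+5])
```

```text
[ 563.37678696 -189.68180389  240.48918777]
dp [ 2.319  9.16  -0.136] rot [0. 0. 0.] rows 10
```

Emit:
play_rows:
  dp:
    - [0.015,0.06,0]
    - [0.045,0.18,0]
    - [0.09,0.36,0]
    - [0.15,0.6,0]
    - [0.23,0.9,0]
  rot:
    - [0,0,0]
    - [0,0,0]
    - [0,0,0]
    - [0,0,0]
    - [0,0,0]

```text
clock: 7.17
eef_pos: [558.6, -151.4, 237.6]
tcp_rot: [3.141, -0.001, 2.984]
contact_force: [0.1, 0.7, -2.5]
opening: 0.177
grasp_force: 58.7
```

Emit:
play_rows:
  dp:
    - [0.09,0.36,0]
    - [0.2,0.78,0]
    - [0.32,1.26,0]
    - [0.445,1.76,0]
    - [0.57,2.26,0]
  rot:
    - [0,0,0]
    - [0,0,0]
    - [0,0,0]
    - [0,0,0]
    - [0,0,0]

```text
clock: 7.58
eef_pos: [550.0, -57.3, 237.9]
tcp_rot: [3.141, -0.0, 2.985]
contact_force: [0.2, -0.7, -2.5]
opening: 0.179
grasp_force: 58.7
```

Emit:
play_rows:
  dp:
    - [0.125,0.5,0]
    - [0.25,1.0,0]
    - [0.38,1.5,0]
    - [0.505,2.0,0]
    - [0.63,2.5,0]
  rot:
    - [0,0,0]
    - [0,0,0]
    - [0,0,0]
    - [0,0,0]
    - [0,0,0]

```text
clock: 8.0
eef_pos: [540.4, 45.5, 238.0]
tcp_rot: [3.141, -0.0, 2.985]
contact_force: [-0.3, 0.1, -3.1]
opening: 0.174
grasp_force: 58.7
```

Emit:
play_rows:
  dp:
    - [0.125,0.5,0]
    - [0.25,1.0,0]
    - [0.375,1.48,0]
    - [0.48,1.9,0]
    - [0.57,2.26,0]
  rot:
    - [0,0,0]
    - [0,0,0]
    - [0,0,0]
    - [0,0,0]
    - [0,0,0]

```text
clock: 8.42
eef_pos: [531.8, 138.5, 237.9]
tcp_rot: [3.141, -0.0, 2.986]
contact_force: [0.1, -1.4, -2.3]
opening: 0.175
grasp_force: 58.8
```

Emit:
play_rows:
  dp:
    - [0.085,0.34,0]
    - [0.16,0.64,0]
    - [0.23,0.91,0]
    - [0.28,1.11,0]
    - [0.31,1.24,0]
  rot:
    - [0,0,0]
    - [0,0,0]
    - [0,0,0]
    - [0,0,0]
    - [0,0,0]

```text
clock: 8.83
eef_pos: [528.1, 188.2, 238.0]
tcp_rot: [3.142, -0.0, 2.986]
contact_force: [0.5, 0.5, -2.6]
opening: 0.177
grasp_force: 58.8
```

Emit:
play_rows:
  dp:
    - [0,0,0]
    - [0,0,0]
    - [0,0,0]
    - [0,0,0]
    - [0,0,0]
  rot:
    - [0,0,0]
    - [0,0,0]
    - [0,0,0]
    - [0,0,0]
    - [0,0,0]

```text
clock: 9.25
eef_pos: [528.5, 186.4, 238.0]
tcp_rot: [-3.141, 0.0, 2.984]
contact_force: [0.7, -0.2, -3.0]
opening: 0.174
grasp_force: 58.7
```

Run:
```python
from h import *; from rig import telemetry,optics; import pickle
s=telemetry.sense(); print(s["eef_pos"],s["contact_force"])
sd=optics.grab_frame("side"); t=optics.grab_frame("top"); pickle.dump((s,sd,t),open("w6.pkl","wb"))
g=lambda f,y0,y1,x0,x1,k:cv2.resize(cv2.cvtColor(f["color"],cv2.COLOR_RGB2BGR)[y0:y1,x0:x1],None,fx=k,fy=k,interpolation=cv2.INTER_CUBIC)
cv2.imwrite("pics/s6.png",np.hstack([g(sd,80,270,170,330,2.4),g(t,150,340,110,270,2.4)]))
print(proj(sd,[531,186.7,6]),proj(t,[531,186.7,6]))
```

```text
[528.50338152 186.43842577 238.02213527] [ 0.67538228 -0.19597191 -3.03649584]
[252.58802066 210.10346147] [193.86078957 222.78969358]
```

View pics/s6.png

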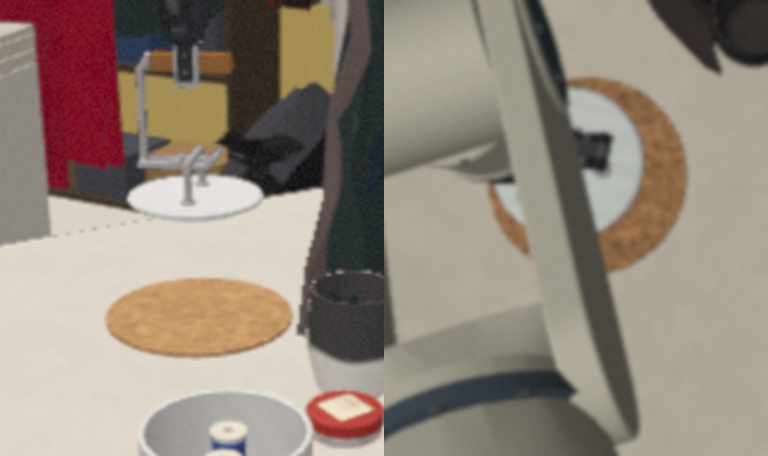

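The side view shows the lid level above the mat, and the top view shows it over the mat. I'll lower it with a soft ending.

Emit:
play_rows:
  dp:
    - [0,0,0.06]
    - [0,0,0.2]
    - [0,0,0.44]
    - [0,0,0.74]
    - [0,0,1.08]
  rot:
    - [0,0,0]
    - [0,0,0]
    - [0,0,0]
    - [0,0,0]
    - [0,0,0]

```text
clock: 9.77
eef_pos: [528.3, 186.9, 193.6]
tcp_rot: [3.142, 0.0, 2.985]
contact_force: [0.4, 0.0, -3.2]
opening: 0.173
grasp_force: 58.7
```

Emit:
play_rows:
  dp:
    - [0,0,0.34]
    - [0,0,0.68]
    - [0,0,0.98]
    - [0,0,1.22]
    - [0,0,1.4]
  rot:
    - [0,0,0]
    - [0,0,0]
    - [0,0,0]
    - [0,0,0]
    - [0,0,0]

```text
clock: 10.18
eef_pos: [527.8, 186.8, 137.1]
tcp_rot: [-3.141, -0.001, 2.985]
contact_force: [0.3, 0.1, -3.4]
opening: 0.175
grasp_force: 58.7
```

Emit:
play_rows:
  dp:
    - [0,0,0.11]
    - [0,0,0.18]
    - [0,0,0.23]
    - [0,0,0.27]
    - [0,0,0.3]
  rot:
    - [0,0,0]
    - [0,0,0]
    - [0,0,0]
    - [0,0,0]
    - [0,0,0]

```text
clock: 10.6
eef_pos: [528.8, 187.1, 127.1]
tcp_rot: [3.141, 0.001, 2.985]
contact_force: [-0.5, -0.9, -2.8]
opening: 0.176
grasp_force: 58.7
```

Emit:
play_rows:
  dp:
    - [0,0,0.02]
    - [0,0,0.04]
    - [0,0,0.06]
    - [0,0,0.08]
    - [0,0,0.1]
  rot:
    - [0,0,0]
    - [0,0,0]
    - [0,0,0]
    - [0,0,0]
    - [0,0,0]

```text
clock: 11.02
eef_pos: [528.5, 187.0, 122.8]
tcp_rot: [3.142, 0.0, 2.985]
contact_force: [0.4, -0.9, -2.4]
opening: 0.174
grasp_force: 58.8
```

Emit:
play_rows:
  dp:
    - [0,0,0.02]
    - [0,0,0.04]
    - [0,0,0.06]
    - [0,0,0.08]
    - [0,0,0.1]
  rot:
    - [0,0,0]
    - [0,0,0]
    - [0,0,0]
    - [0,0,0]
    - [0,0,0]

```text
clock: 11.43
eef_pos: [528.5, 187.0, 118.8]
tcp_rot: [3.142, 0.0, 2.985]
contact_force: [0.2, -0.1, -0.6]
opening: 0.18
grasp_force: 59.0
```

Emit:
play_rows:
  dp:
    - [0,0,0.07]
    - [0,0,0.15]
    - [0,0,0.22]
    - [0,0,0.29]
    - [0,0,0.35]
  rot:
    - [0,0,0]
    - [0,0,0]
    - [0,0,0]
    - [0,0,0]
    - [0,0,0]

```text
clock: 11.85
eef_pos: [528.3, 186.9, 104.3]
tcp_rot: [-3.141, -0.0, 2.985]
contact_force: [-0.7, 0.4, -1.2]
opening: 0.177
grasp_force: 59.0
```

Run:
```python
from h import *; from rig import telemetry,optics; import pickle
s=telemetry.sense(); print(s["eef_pos"],s["contact_force"])
sd=optics.grab_frame("side")
cv2.imwrite("pics/s7.png",cv2.resize(cv2.cvtColor(sd["color"],cv2.COLOR_RGB2BGR)[120:260,180:330],None,fx=4,fy=4,interpolation=cv2.INTER_CUBIC))
```

```text
[528.28620956 186.92344391 104.32674469] [-0.70394223  0.38488252 -1.23855626]
```

View pics/s7.png

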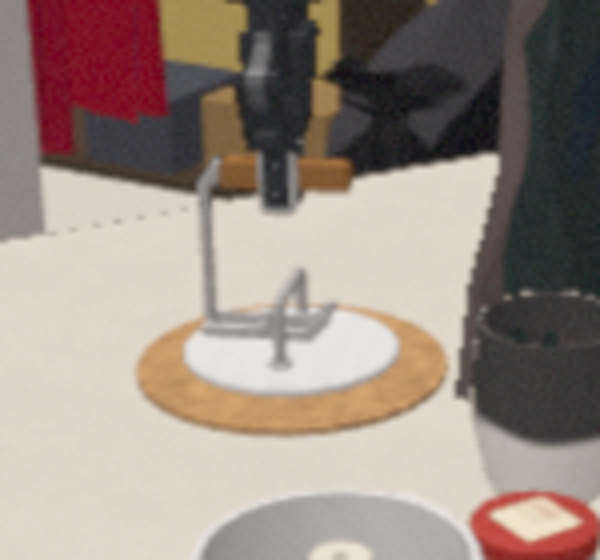

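The side view shows the lid flat and wholly on the mat, with the tines free mid-opening under the bar. I'll withdraw straight back.

Emit:
play_rows:
  dp:
    - [0.1,0,0]
    - [0.3,0,0]
    - [0.55,0,0]
    - [0.85,0,0]
    - [1.2,0,0]
  rot:
    - [0,0,0]
    - [0,0,0]
    - [0,0,0]
    - [0,0,0]
    - [0,0,0]

```text
clock: 12.32
eef_pos: [479.7, 194.6, 104.9]
tcp_rot: [3.142, 0.0, 2.985]
contact_force: [-0.8, 0.5, -1.2]
opening: 0.18
grasp_force: 59.0
```

Emit:
play_rows:
  dp:
    - [0.4,0,0]
    - [0.8,0,0]
    - [1.2,0,0]
    - [1.5,0,0]
    - [1.6,0,0]
  rot:
    - [0,0,0]
    - [0,0,0]
    - [0,0,0]
    - [0,0,0]
    - [0,0,0]

```text
clock: 12.73
eef_pos: [415.1, 204.4, 104.7]
tcp_rot: [-3.141, -0.001, 2.986]
contact_force: [-0.4, -0.3, -1.5]
opening: 0.175
grasp_force: 59.0
```

Emit:
play_rows:
  dp:
    - [0,0,-0.3]
    - [0,0,-0.7]
    - [0,0,-1.0]
    - [0,0,-1.2]
    - [0,0,-1.2]
  rot:
    - [0,0,0]
    - [0,0,0]
    - [0,0,0]
    - [0,0,0]
    - [0,0,0]

```text
clock: 13.15
eef_pos: [418.9, 205.0, 154.4]
tcp_rot: [3.14, 0.003, 2.985]
contact_force: [-0.5, -0.0, -1.4]
opening: 0.175
grasp_force: 59.1
```

Run:
```python
from h import *; from rig import telemetry
s=telemetry.sense(); print(s["eef_pos"],s["contact_force"]); plan(s,[470,-20,140],3.096)
```

```text
[418.85128557 205.0290456  154.38086084] [-0.47844021 -0.04756781 -1.3883745 ]
dp [-2.14  -5.358  0.356] rot [ 0.016  0.026 -1.061] rows 6
```

Emit:
play_rows:
  dp:
    - [0,-0.6,0]
    - [-0.2,-1.5,0]
    - [-0.5,-2.5,0]
    - [-0.9,-3.4,0]
    - [-1.4,-4.2,0]
  rot:
    - [0,0,0]
    - [0,0,-0.3]
    - [0,0,-0.6]
    - [0,0,-0.9]
    - [0,0,-1.06]

```text
clock: 13.57
eef_pos: [445.6, 27.9, 152.1]
tcp_rot: [-3.141, -0.001, 3.098]
contact_force: [0.5, 0.4, -1.6]
opening: 0.178
grasp_force: 59.1
```

Emit:
play_rows:
  dp:
    - [-0.4,-0.6,0]
    - [-0.7,-1.0,0]
    - [-0.8,-1.1,0]
    - [-0.8,-1.1,0]
    - [-0.8,-1.1,0]
  rot:
    - [0,0,0]
    - [0,0,0]
    - [0,0,0]
    - [0,0,0]
    - [0,0,0]

```text
clock: 13.98
eef_pos: [476.1, -15.2, 152.2]
tcp_rot: [3.141, -0.001, 3.095]
contact_force: [-0.2, 0.3, -0.6]
opening: 0.176
grasp_force: 59.1
```

Run:
```python
from h import *; from rig import telemetry
s=telemetry.sense(); print(s["eef_pos"],s["tcp_rot"],s["contact_force"]); plan(s,[s["eef_pos"][0],s["eef_pos"][1],79.6],3.096)
```

```text
[476.05292621 -15.24171578 152.15189983] [ 3.14127619e+00 -1.49093630e-03  3.09499724e+00] [-0.22351514  0.3018402  -0.55045495]
dp [-3.000e-03 -1.000e-03  1.814e+00] rot [ 0.003 -0.014 -0.01 ] rows 2
```

Emit:
play_rows:
  dp:
    - [0,0,0.4]
    - [0,0,0.9]
    - [0,0,1.3]
    - [0,0,1.55]
    - [0,0,1.65]
  rot:
    - [0,0,0]
    - [0,0,0]
    - [0,0,0]
    - [0,0,0]
    - [0,0,0]

```text
clock: 14.4
eef_pos: [475.2, -14.5, 85.3]
tcp_rot: [3.142, -0.003, 3.097]
contact_force: [-0.2, -0.6, -1.6]
opening: 0.176
grasp_force: 59.2
```

Emit:
play_rows:
  dp:
    - [0,0,0.04]
    - [0,0,0.08]
    - [0,0,0.11]
    - [0,0,0.14]
    - [0,0,0.15]
  rot:
    - [0,0,0]
    - [0,0,0]
    - [0,0,0]
    - [0,0,0]
    - [0,0,0]

```text
clock: 14.82
eef_pos: [477.1, -15.6, 81.2]
tcp_rot: [3.142, 0.001, 3.096]
contact_force: [0.5, -0.2, -1.0]
opening: 0.177
grasp_force: 59.2
```

Emit:
play_rows:
  dp:
    - [0,0,0.015]
    - [0,0,0.015]
    - [0,0,0.015]
  rot:
    - [0,0,0]
    - [0,0,0]
    - [0,0,0]

```text
clock: 15.07
eef_pos: [476.9, -15.7, 80.3]
tcp_rot: [-3.142, 0.0, 3.096]
contact_force: [0.5, -0.3, -0.8]
opening: 0.181
grasp_force: 59.2
```

Emit:
play_rows:
  dp:
    - [0,0,0.01]
    - [0,0,0.02]
    - [0,0,0.02]
    - [0,0,0.02]
  rot:
    - [0,0,0]
    - [0,0,0]
    - [0,0,0]
    - [0,0,0]

```text
clock: 15.4
eef_pos: [477.0, -15.7, 79.6]
tcp_rot: [-3.142, 0.0, 3.096]
contact_force: [-0.6, -0.9, 2.0]
opening: 0.176
grasp_force: 59.8
```

Emit:
play_rows:
  dp:
    - [0,0,0.01]
    - [0,0,0.02]
    - [0,0,0.02]
    - [0,0,0.02]
  rot:
    - [0,0,0]
    - [0,0,0]
    - [0,0,0]
    - [0,0,0]

```text
clock: 15.73
eef_pos: [477.4, -15.7, 79.5]
tcp_rot: [-3.142, 0.001, 3.096]
contact_force: [-2.7, -0.8, 12.4]
opening: 0.176
grasp_force: 61.4
```

Emit:
play_rows:
  dp:
    - [0,0,-0.015]
    - [0,0,-0.015]
    - [0,0,-0.015]
  rot:
    - [0,0,0]
    - [0,0,0]
    - [0,0,0]

```text
clock: 15.98
eef_pos: [477.1, -15.7, 79.5]
tcp_rot: [-3.142, 0.001, 3.096]
contact_force: [-1.0, -0.4, 7.4]
opening: 0.177
grasp_force: 60.2
```

Emit:
play_rows:
  dp:
    - [0,0,0]
    - [0,0,0]
    - [0,0,0]
    - [0,0,0]
    - [0,0,0]
  rot:
    - [0,0,0]
    - [0,0,0]
    - [0,0,0]
    - [0,0,0]
    - [0,0,0]
  fingers: 0.8

```text
clock: 16.4
eef_pos: [476.7, -15.6, 79.1]
tcp_rot: [3.142, -0.0, 3.096]
contact_force: [-0.9, -0.3, -0.4]
opening: 0.8
grasp_force: 0.0
```

Emit:
play_rows:
  dp:
    - [0,0,0]
    - [0,0,-0.3]
    - [0,0,-0.8]
    - [0,0,-1.5]
    - [0,0,-2.3]
  rot:
    - [0,0,0]
    - [0,0,0]
    - [0,0,0]
    - [0,0,0]
    - [0,0,0]

```text
clock: 16.82
eef_pos: [475.7, -15.6, 171.2]
tcp_rot: [-3.142, -0.003, 3.096]
contact_force: [0.2, 0.0, 1.1]
opening: 0.799
grasp_force: 0.0
```

Emit:
play_rows:
  dp:
    - [0.3,0,-0.6]
    - [0.8,0,-1.2]
    - [1.5,0,-1.6]
    - [1.5,0,-1.8]
    - [1.5,0,-1.8]
  rot:
    - [0,0,0]
    - [0,0,0]
    - [0,0,0]
    - [0,0,0]
    - [0,0,0]

```text
clock: 17.23
eef_pos: [417.2, -12.9, 245.1]
tcp_rot: [3.142, 0.004, 3.096]
contact_force: [0.5, -0.3, 0.0]
opening: 0.798
grasp_force: 0.0
```

Run:
```python
from h import *; from rig import telemetry,optics
s=telemetry.sense(); print(s["eef_pos"],s["contact_force"],s["clock"])
sd=optics.grab_frame("side"); w=optics.grab_frame("wrist")
g=lambda f,k:cv2.resize(cv2.cvtColor(f["color"],cv2.COLOR_RGB2BGR),None,fx=k,fy=k)
a=g(sd,1)[140:340,160:360]; cv2.imwrite("pics/s8.png",np.hstack([cv2.resize(a,(400,400)),cv2.resize(g(w,1),(400,400))]))
hsv=cv2.cvtColor(w["color"],cv2.COLOR_RGB2HSV)
m=(hsv[...,0]<20)&(hsv[...,1]>110)&(hsv[...,2]>50)
for l,st,ce in blobs(m,300): print(st,onz(w,ce,109,s).round(1),onz(w,ce,6,s).round(1))
```

```text
[417.23044776 -12.90649738 245.10344598] [ 0.4867851  -0.25658964  0.03364948] 17.2333
[ 373  177  166  149 8662] [463.1 136.7 109. ] [509.2 190.1   6. ]
[ 269  221   19   82 1418] [476.5 -15.2 109. ] [527.5 -17.7   6. ]
[ 235  337   53   49 1419] [578.1 -35.8 109. ] [666.6 -46.    6. ]
```

View pics/s8.png

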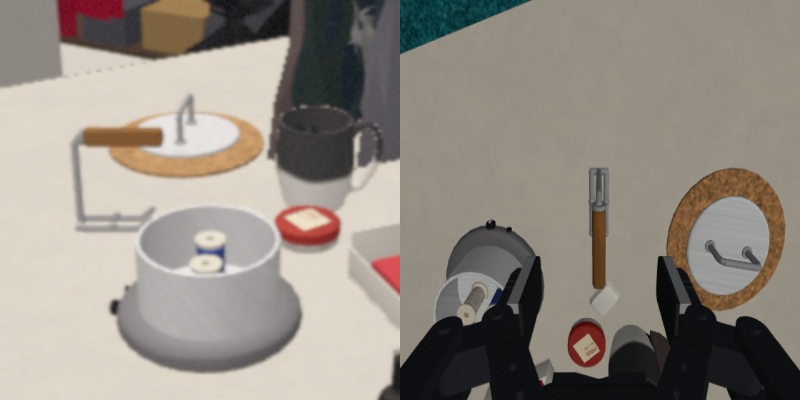

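The left half (side view) shows the lifter upright on the counter with its column at (77,185). The lid is flat inside the mat's edge at (188,137), the spools are still in the pot, and the mug and tin are in place. The right half (wrist view) shows the lid wholly within the mat at (728,245) and the chalk undisturbed at (604,298). The gripper is clear, so I'll hand in.

```bash
python3 -c "
from rig import r
print(r.sign_off())"
```

```text
the job is handed in; nothing more can be done
None
```

The job is handed in: the lid lies flat and wholly on the cork mat, the lifter stands upright on the bare counter, and the mug, tin and chalk were not moved; it took about 17 s of the 72 s allowed.

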